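# Unclip the firing-tray fork and hang it on the free peg

### The arm

A 6-joint arm with a two-finger parallel gripper is mounted at the origin on the work surface. World frame = base frame: x ahead of the robot, y to its left, z up, the work surface at z = 0. Lengths are in mm, angles in rad, forces in N, time in s.
With the tool pointing down it reaches from about 375 to 750 mm from the base axis. Payload 9 kg.
Tool frame: the origin (TCP) lies on the centre line of the jaws, within the pads' length; the fingertips stand finger_overhang ahead of it and the grasp point (between the pads) lies 11 mm behind it (finger_overhang is the distance from the TCP to the fingertips, in mm); z points along the fingers, y is the direction in which the jaws open and shut (so a half turn about z gives the same grasp; the last joint's range is limited). The gripper opens to 85 mm and grips with 20 to 120 N. Pads are 22 mm wide; open, the fingers measure 114 mm over their backs; the gripper's body (76 mm by 85 mm) begins 54 mm behind the grasp point. The pads swing forward as they close: fully open they stand 13 mm farther back than shut.
Start: joints at [-1.407, 0.104, 0.097, 1.564, 0, 1.353], TCP at [223.567, -556.827, 218.731] pointing down, gripper open.
Joint ranges: [-2.99, 2.99], [-0.84, 1.86], [-1.1, 1.16], [-1.84, 2.11], [-1.51, 1.56], [-3.14, 3.14]. Speed limits (rad/s): [2.22, 2.22, 2.57, 3.14, 3.14, 3.14].

### API

Orientations are given as a rotation vector (axis times angle).
In Python, from station import * gives the robot as it stands.
- The arm moves only by the shell command python3 -m creep 'ROWS' [FORCE]. ROWS is JSON, a list of rows, each an object with "grip": the gripper's target within -1 to 1 (shut at 1, half-way at 0, fully open at -1); "offset": the shift along the world's x, y, z in mm, a list of three; "turn": the turn, a rotation vector about the world's x, y, z in rad, a list of three. In form: [{"grip": grip, "offset": [dx, dy, dz], "turn": [rx, ry, rz]}, ...]. A call has 1 to 20 rows; each row is the pose to reach, as a shift and turn from the pose measured when the call began; what a row does not reach only later rows make up. A row lasts 1/10 s, in which the tool goes at most 50 mm and 8.59 degrees, less where a joint would pass 70% of its speed; a pose out of reach is approached as far as the arm can. A call with a gripper value outside its range is refused whole. The fingers move at their own pace and stop on an object; FORCE is the grip in N (left out, the last holds). Time passes only in rows, so rows that repeat a pose let the fingers close. It gives the time, the measured TCP pose, the force and the opening at its end, in the units of the state.
- get_obs(): the state, without advancing time (a new reading comes with each control period).
- grab_frame(name): name is "scene" or "side" or "wrist"; returns (picture, depth): 400x640x3 uint8, red, green, blue; 400x640 float32, mm along the optical axis (not along the pixel's ray), 0 where there is no reading.
- camera_info(name): a dict with "camera_matrix" (3x3 intrinsics, pixels), "k1" (the pictures are not rectified: a ray, as slopes to the right and down, at radius r is drawn at 1 + k1 r^2 times it, then the intrinsics apply), "pose" (4x4, takes a point from camera to world coordinates); the wrist camera has in their place "T_tool_cam" (4x4, takes a point from camera to tool coordinates, whose origin is the TCP and whose axes are the flange's). Camera axes: x right, y up, looking along -z (the intrinsics and any distortion apply to the point x, -y, -z); pixel columns grow to the right and rows downward; lengths in mm; the calibration is good to about 2 mm. A picture is of the moment at which its call begins: read the wrist's pose just before it. camera_info takes no time and is no camera call.
- close_job(): hands the job in, once; it reports no verdict.
Trained networks look in the newest picture that a camera, given by its name, has taken for a name from the list of things; names that differ only in an ending like _2 or _b are one class to them, and where a whole thing is asked for, a point or a joint stands for the part that bears it (a point fixed in the world has none). Each returns a list of dicts, best first, with "conf" (0 to 1); they miss things now and then, are a little off and sometimes report something else, mostly with a low value. They report only what shows in the picture. A call takes as long as a camera call. They do not tell look-alikes from the thing itself.
- search_frame(query, camera): "xy" ([column, row] in pixels, amid what is visible of it).
- place_of(query, camera): "xy" ([column, row] in pixels: a listed point, or the origin of a listed thing).
The state is a dict: "clock": time; "joints": joint angles; "qd": joint speeds; "joint_torque": joint torques, N m; "position": TCP position; "tcp_rot": TCP orientation; "ft_force": force on the tool from outside, world axes, zero at the start; "torque": the same for the moment, N m; "finger_gap": finger opening in mm.
Only numpy, scipy, OpenCV 4.12 (cv2) and the standard library are available. Lean on these libraries where they do the work, as an engineer would, in place of code of your own. Each camera call takes 0.05 s, during which the arm holds its last target.

### The job

Put the firing-tray fork away: swing the swivel clip well clear of the fork's shoulder (about a third of a right angle or more, either way) and leave it open, then lift the fork out of its slotted rest and hang it, prongs down, by its eye on the empty peg of the peg stand. Let go so that it hangs still on the peg, and do not disturb the other things on the bench.

Things in the scene. Friction and masses are not known exactly. Their poses are not given: they have to be found in the camera images.
- fork_grip (a point): Centre of the flat grip tab at the top of the loose steel firing-tray fork. Axes: z up along the fork, x across its thickness, y along its width. Tab 8 mm thick (x), 24 mm wide (y), from 27 mm below this point to 25 mm above it (the fork's top). Friction grip; the fork is alike from both flat sides.
- fork: The fork: flat steel tool 190 mm long, 60 mm wide, about 160 g, standing upright, prongs down, in the rest's slot. Origin: middle of its lower end, 165 mm below fork_grip, axes alike. Upward: two prongs 40 mm apart; a crossbar 60 mm wide (y), its top (the shoulder) at 62 mm; a 16 mm shank; a 44 mm square eye plate 6 mm thick centred at 116 mm; the tab.
- fork_eye (a point): Centre of the round hole (eye) of the fork, 26 mm in diameter, its axis along the fork's x; 49 mm below fork_grip on the fork's centre line, in a 44 mm square plate 6 mm thick.
- rest: Fixed aluminium block, 60 mm (x) by 200 mm (y), top 68 mm above the bench (from y = 72 mm on, a foot 8 mm high). Origin: centre of its underside. Slot for the fork centred at y = -45 mm, 64 mm along y, 9 mm wide, floor 8 mm above the bench: the fork's flat sides face the rest's +x and -x, its shoulder 70 mm above the bench; it lifts straight up once the clip is clear.
- clip (a joint): Angle (rad) of the flat steel swivel clip on the rest's top; upright pivot at x = 0, y = +35 mm of the rest; positive is anticlockwise from above. Near 0 (as at the start) it lies along y, its end (y = -30 mm) 2 mm over the fork's shoulder, so the fork cannot be lifted. Swings to 1.4 either way with about 1.5 N at its pin, stays where left, and is well clear beyond 0.5 either way.
- clip_pin (a point): Middle of the clip's upright thumb pin, to push or grip: 12 mm in diameter, from the clip's arm 15 mm below this point to 15 mm above it; 60 mm from the pivot on the side away from the fork; at clip angle 0 at x = 0, y = +95 mm of the rest, 92 mm above the bench.
- peg_stand: Fixed aluminium stand with the EMPTY peg: round base 100 mm across and 12 mm high, upright 14 mm post with its top at 165 mm. Origin: centre of its underside. The peg runs from the post toward the stand's own -x, rising 12 degrees to its tip. Nothing stands above the peg.
- peg_root (a point): Axis of the 12 mm thick peg where it leaves the centre of the post, 155 mm above the bench.
- peg_tip (a point): Centre of the 16 mm ball at the free end of the peg, 68 mm out from peg_root toward the stand's -x and 14.5 mm higher.
- taken_stand: A second fixed stand, same as peg_stand (frame alike), but its peg is taken by a flat plaster spatula hanging 35 mm out from the post; not to be used.
- wax_block: green wax block 80 x 60 x 35 mm, loose bystander; origin at the centre of its underside.
- firing_tray: hollow round white ceramic firing tray, 88 mm across, 22 mm high, loose bystander; origin at the centre of its underside.
- flask_lid: steel flask lid, 85 x 105 x 20 mm, lying flat, loose bystander; origin at the centre of its underside.
- burr_stand: round chrome burr stand with burrs, 72 mm across, 57 mm high, loose bystander; origin at the centre of its underside.
- plaster_model: plaster dental model, 65 x 75 x 34 mm, loose bystander; origin at the centre of its underside.
- wax_jar: amber glass jar, 60 mm across, 70 mm high, loose bystander; origin at the centre of its underside.
Things that resemble listed ones, but are neither listed nor needed, are in the scene too. There is more than one size of the fork; the one meant has the size given above.

How it is judged (in metres and radians):
On the way:
1. the clip is swung clear of the fork while the fork still stands in its rest ((value of joint clip above 0.5 rad or value of joint clip below -0.5 rad) and distance of fork_grip from where it was at the start of the episode below 0.02 m), for 0.2 s.
At the end, for the whole second after the job is handed in: The fork hangs still (under 0.03 m/s), prongs down (within 0.3 rad), carried by the empty peg through its eye (eye centre 4 to 66 mm out from the post axis, within 10 mm of the peg sideways, 140 to 172 mm high), and the clip stands over 0.5 rad from closed (x of fork_eye in the frame of peg_stand between -0.066 and -0.004 m and y of fork_eye in the frame of peg_stand between -0.01 and 0.01 m and z of fork_eye in the frame of peg_stand between 0.14 and 0.172 m and angle between fork_grip's own z axis and vertical below 0.3 rad and contact force between fork and peg_stand above 0.3 N and linear speed of fork below 0.03 m/s and (value of joint clip above 0.5 rad or value of joint clip below -0.5 rad)); the robot touches nothing.
It fails at once if a bystander is shoved or lifted more than 25 mm from its place (distance of any of wax_block, firing_tray, flask_lid, burr_stand, plaster_model, wax_jar from where it was at the start of the episode above 0.025 m).
It also fails if it takes over 54 s, if anything falls off the work surface, if the arm or the gripper's body presses on something with over 40 N, if the wrist force passes 120 N, or if a joint passes its speed limit or range.

## Working session

There is one attempt and no reset: what is moved stays moved. The work goes in short steps, Python scripts to look and compute and a shell command to move; the robot and the scene stay as the last step left them, time stands still between calls to the robot, and variables do not carry over. Pictures are saved under pics/ and viewed, and the job is handed in when it is done.

```bash
ls; mkdir -p pics
python3 - <<'E'
from station import *
import cv2
o=get_obs();print({k:(o[k]) for k in ['clock','position','tcp_rot','finger_gap','ft_force']})
print([k for k in globals() if 'over' in k])
for n in ['scene','side','wrist']:
    p,d=grab_frame(n);cv2.imwrite(f'pics/{n}0.png',p[:,:,::-1]); 
    import numpy as np; np.save(f'pics/{n}0.npy',d)
    print(n,camera_info(n))
E
```

```text
pics
{'clock': 0.0, 'position': array([ 223.49269518, -556.43985442,  217.90505054]), 'tcp_rot': array([-3.08318133e+00, -5.95850245e-01, -1.40973697e-05]), 'finger_gap': 85.49672758841702, 'ft_force': array([ 0.09797835,  0.20489355, -0.03935746])}
['finger_overhang']
scene {'camera_matrix': array([[479.8385225 ,   0.        , 318.05048428],
       [  0.        , 479.8385225 , 194.66398013],
       [  0.        ,   0.        ,   1.        ]]), 'k1': 0.04121661605923559, 'pose': array([[-7.78621998e-01, -3.40868645e-01,  5.26836172e-01,
         1.22571823e+03],
       [ 6.27203975e-01, -4.48261180e-01,  6.36927852e-01,
         8.32198057e+02],
       [ 1.90514702e-02,  8.26359777e-01,  5.62820184e-01,
         8.63767433e+02],
       [ 0.00000000e+00,  0.00000000e+00,  0.00000000e+00,
         1.00000000e+00]])}
side {'camera_matrix': array([[367.29760987,   0.        , 319.89609125],
       [  0.        , 367.29760987, 194.28027458],
       [  0.        ,   0.        ,   1.        ]]), 'k1': -0.025269865627193938, 'pose': array([[-8.57796747e-01,  3.96521267e-01, -3.27040709e-01,
         1.63381394e+02],
       [-5.13961377e-01, -6.55116837e-01,  5.53773992e-01,
         6.64375464e+02],
       [ 5.33328989e-03,  6.43111822e-01,  7.65753708e-01,
         1.02796828e+03],
       [ 0.00000000e+00,  0.00000000e+00,  0.00000000e+00,
         1.00000000e+00]])}
wrist {'camera_matrix': array([[358.94140621,   0.        , 324.75029137],
       [  0.        , 358.94140621, 201.78864768],
       [  0.        ,   0.        ,   1.        ]]), 'k1': -0.03517432796903591, 'T_tool_cam': array([[ 1.03946184e-03,  9.49846865e-01,  3.12713690e-01,
         8.09638135e+01],
       [ 9.99999459e-01, -9.77334863e-04, -3.55414008e-04,
         5.95421543e-02],
       [-3.19628896e-05,  3.12713890e-01, -9.49847368e-01,
        -1.54724372e+02],
       [ 0.00000000e+00,  0.00000000e+00,  0.00000000e+00,
         1.00000000e+00]])}
```

View pics/scene0.png

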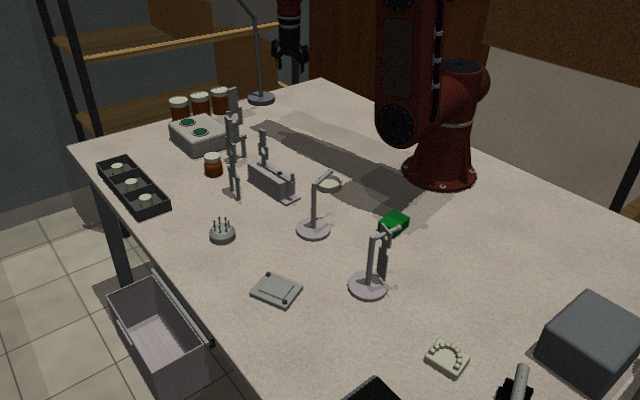

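View pics/side0.png

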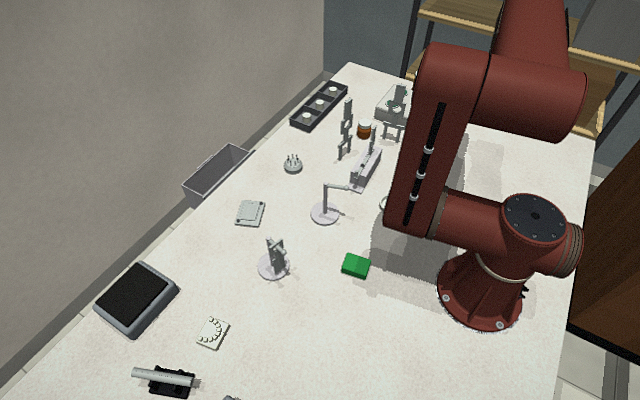

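```bash
cat > h.py <<'E'
from station import *
import numpy as np, cv2
from scipy.spatial.transform import Rotation as R
def campose(n,o=None):
    c=camera_info(n)
    if n!='wrist': return c,c['pose']
    o=o or get_obs();T=np.eye(4);T[:3,:3]=R.from_rotvec(o['tcp_rot']).as_matrix();T[:3,3]=o['position']
    return c,T@c['T_tool_cam']
def ray(n,xy,o=None):
    c,P=campose(n,o);K=c['camera_matrix']
    a=np.array([(xy[0]-K[0,2])/K[0,0],(xy[1]-K[1,2])/K[1,1]]);u=a.copy()
    for _ in range(20): u=a/(1+c['k1']*(u@u))
    return P[:3,3],P[:3,:3]@np.array([u[0],-u[1],-1])
def atz(n,xy,z,o=None):
    p,d=ray(n,xy,o);return p+d*(z-p[2])/d[2]
def atd(n,xy,dep,o=None):
    p,d=ray(n,xy,o);return p+d*dep
def tri(r1,r2):
    (p,a),(q,b)=r1,r2
    s=np.linalg.lstsq(np.c_[a,-b],q-p,rcond=None)[0]
    x,y=p+a*s[0],q+b*s[1];return (x+y)/2,np.linalg.norm(x-y)
def proj(n,X,o=None):
    c,P=campose(n,o);v=np.linalg.inv(P)@np.r_[X,1];u=np.array([v[0],-v[1]])/-v[2];u=u*(1+c['k1']*(u@u))
    K=c['camera_matrix'];return np.array([K[0,0]*u[0]+K[0,2],K[1,1]*u[1]+K[1,2]])
E
python3 - <<'E'
from h import *
print(finger_overhang)
for n in ['scene','side']:
    for q in ['fork_grip','fork','fork_eye','clip_pin','peg_root','peg_tip','peg_stand','rest']:
        print(n,q,[(np.round(r['xy']).tolist(),round(r['conf'],2)) for r in place_of(q,n)])
print(get_obs()['clock'])
E
```

```text
8.0
scene fork_grip [([231.0, 98.0], 0.88), ([227.0, 127.0], 0.56), ([261.0, 136.0], 0.51)]
scene fork [([235.0, 159.0], 0.7), ([236.0, 194.0], 0.65)]
scene fork_eye [([235.0, 118.0], 0.94), ([261.0, 153.0], 0.66), ([230.0, 150.0], 0.63)]
scene clip_pin [([288.0, 178.0], 0.68)]
scene peg_root [([318.0, 186.0], 0.64)]
scene peg_tip [([332.0, 169.0], 0.79)]
scene peg_stand [([314.0, 229.0], 0.58)]
scene rest [([272.0, 192.0], 0.73)]
side fork_grip [([398.0, 89.0], 0.71), ([344.0, 108.0], 0.62), ([372.0, 132.0], 0.46)]
side fork [([346.0, 154.0], 0.93), ([392.0, 140.0], 0.86)]
side fork_eye [([342.0, 124.0], 0.96), ([396.0, 106.0], 0.67), ([372.0, 142.0], 0.51)]
side clip_pin [([357.0, 172.0], 0.69)]
side peg_root [([323.0, 186.0], 0.56), ([354.0, 174.0], 0.43)]
side peg_tip [([214.0, 334.0], 0.67), ([347.0, 189.0], 0.62)]
side peg_stand [([325.0, 216.0], 0.72)]
side rest [([366.0, 174.0], 0.94)]
0.95
```

Run:
```python
from h import *
a=cv2.imread('pics/scene0.png')[110:250,200:350];b=cv2.imread('pics/side0.png')[70:235,270:420]
cv2.imwrite('pics/z1.png',np.vstack([cv2.resize(a,(600,560),interpolation=cv2.INTER_CUBIC)]))
cv2.imwrite('pics/z2.png',cv2.resize(b,(545,600),interpolation=cv2.INTER_CUBIC))
T=lambda s,t:tri(ray('scene',s),ray('side',t))
for n,s,t in [('grip',(261,136),(372,132)),('eye',(261,153),(372,142)),('pin',(288,178),(357,172)),('root',(318,186),(323,186)),('tip',(332,169),(347,189)),('base',(314,229),(325,216)),('rest',(272,192),(366,174))]:
    x,e=T(s,t);print(n,x.round(1),round(e,1))
```

```text
grip [ 519.9 -301.1  173.8] 5.9
eye [ 518.6 -312.8  112.4] 2.7
pin [ 508.9 -179.2   80.1] 1.6
root [542.3   4.3 161.4] 1.3
tip [469.8 -20.1 172.4] 6.9
base [ 5.384e+02 -8.700e+00  1.000e-01] 9.1
rest [ 509.1 -273.5  -19.6] 2.9
```

View pics/z1.png

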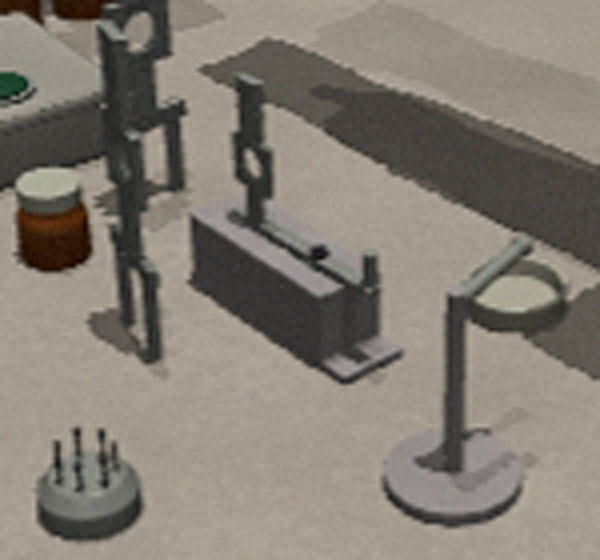

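View pics/z2.png

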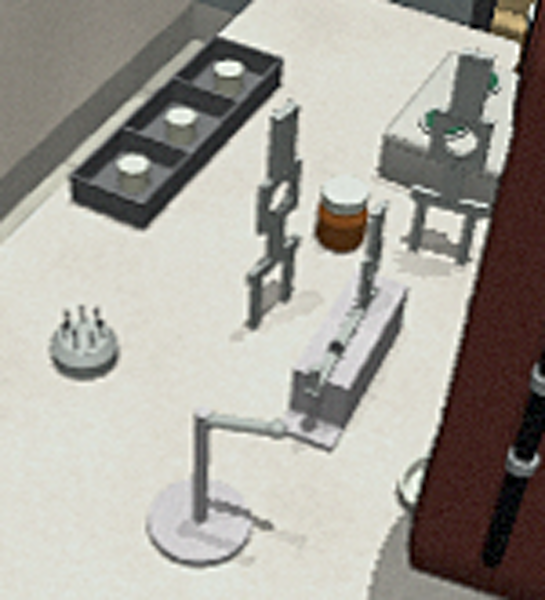

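View pics/wrist0.png

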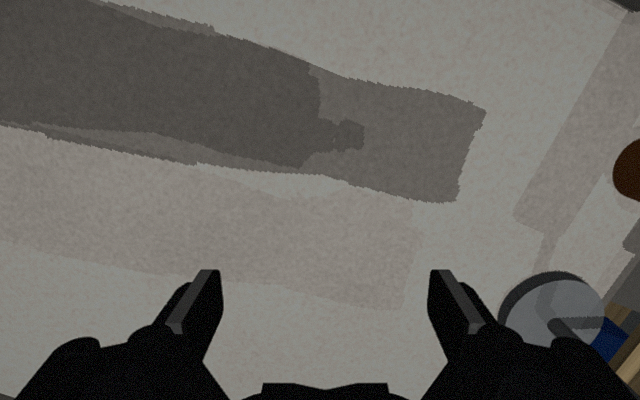

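Run:
```python
from h import *
for n,z,s,t in [('grip',173,(262,136),(372,132)),('eye',124,(262,151),(372,143)),('pin',92,(291.5,177),(357,172)),('root',155,(315,183),(325,185.5)),('tip',169.5,(332,171),(347,188)),('base',0,(314,229),(325,214)),('pivot',75,(280,173),(363,165))]:
    print(n,atz('scene',s,z).round(1),atz('side',t,z).round(1))
ds=np.load('pics/scene0.npy')
for n,s in [('grip',(262,138)),('pin',(292,177)),('tip',(332,171)),('base',(303,232)),('resttop',(262,170)),('post',(314,205))]:
    w=ds[s[1]-1:s[1]+2,s[0]-1:s[0]+2];print(n,atd('scene',s,np.median(w[w>0])).round(1))
d=np.load('pics/side0.npy')
for n,s in [('grip',(372,132)),('pin',(356,173)),('tip',(347,188)),('resttop',(368,160)),('base',(318,214))]:
    w=d[s[1]-1:s[1]+2,s[0]-1:s[0]+2];print(n,atd('side',s,np.median(w[w>0])).round(1))
# rest top points
H=[]
for nm,D,(u0,u1,v0,v1) in [('scene',ds,(240,305,150,190)),('side',d,(345,390,140,190))]:
    for v in range(v0,v1):
        for u in range(u0,u1):
            if D[v,u]>0:
                X=atd(nm,(u,v),D[v,u])
                if 64<X[2]<71: H.append(X)
    H=np.array(H,np.float32);print(nm,len(H),cv2.minAreaRect(H[:,:2]));H=[]
```

```text
grip [ 514.9 -306.1  173. ] [ 518.7 -297.7  173. ]
eye [ 520.6 -301.6  124. ] [ 512.4 -297.4  124. ]
pin [ 507.7 -163.3   92. ] [ 504.2 -167.5   92. ]
root [533.5 -18.8 155. ] [541.   -6.5 155. ]
tip [471.9 -20.9 169.5] [471.2 -21.7 169.5]
base [537.2 -15.    0. ] [540.8 -11.    0. ]
pivot [ 506.6 -225.7   75. ] [ 507.7 -225.2   75. ]
grip [ 522.2 -295.   173. ]
pin [ 508.1 -160.2   93.7]
tip [475.5 -16.7 172.9]
base [579.1 -12.5  10.9]
resttop [ 536.1 -282.9   69. ]
post [546.1  -6.   94.2]
grip [ 515.6 -289.4  180.4]
pin [ 502.  -154.3  100.1]
tip [470.3 -19.7 172. ]
resttop [ 506.2 -265.1   67.6]
base [557.5   8.8  11. ]Traceback (most recent call last):
  File "<stdin>", line 18, in <module>
cv2.error: OpenCV(4.12.0) /io/opencv/modules/imgproc/src/convhull.cpp:143: error: (-215:Assertion failed) total >= 0 && (depth == CV_32F || depth == CV_32S) in function 'convexHull'
```

Run:
```python
from h import *
T=lambda s,t:tri(ray('scene',s),ray('side',t))
for n,s,t in [('decoyA base',(236,194),(346,154)),('A eye',(230,150),(342,124)),('B base',(235,159),(392,140)),('B eye',(235,118),(396,106)),('A grip',(227,127),(344,108)),('B grip',(231,98),(398,89))]:
    x,e=T(s,t);print(n,x.round(1),round(e,1))
for q in ['firing_tray','wax_jar','burr_stand','flask_lid','wax_block','plaster_model','taken_stand']:
    for n in ['scene','side']:
        print(q,n,[(atz(n,r['xy'],0).round(0).tolist(),round(r['conf'],2)) for r in place_of(q,n)[:2]])
o=get_obs();print(o['clock'],o['position'],R.from_rotvec(o['tcp_rot']).as_matrix().round(3))
```

```text
decoyA base [ 620.7 -313.3   -1.8] 5.6
A eye [ 635.7 -290.8  167.8] 5.5
B base [ 502.9 -510.7  -12.3] 9.5
B eye [ 506.7 -485.7  166.8] 7.2
A grip [ 634.4 -296.1  238.4] 9.0
B grip [ 512.8 -489.5  238.3] 7.5
firing_tray scene [([352.0, -166.0, 0.0], 0.86)]
firing_tray side [([357.0, -150.0, 0.0], 0.47), ([556.0, -437.0, 0.0], 0.47)]
wax_jar scene [([618.0, -467.0, 0.0], 0.87)]
wax_jar side [([607.0, -443.0, 0.0], 0.57)]
burr_stand scene [([278.0, -250.0, 0.0], 0.74), ([756.0, -147.0, -0.0], 0.64)]
burr_stand side [([763.0, -138.0, 0.0], 0.64)]
flask_lid scene [([760.0, 127.0, 0.0], 0.93)]
flask_lid side [([752.0, 132.0, 0.0], 0.76), ([612.0, -454.0, 0.0], 0.34)]
wax_block scene [([348.0, 121.0, 0.0], 0.78), ([766.0, -138.0, -0.0], 0.31)]
wax_block side [([354.0, 123.0, 0.0], 0.75)]
plaster_model scene [([598.0, 509.0, 0.0], 0.82)]
plaster_model side [([595.0, 503.0, 0.0], 0.64)]
taken_stand scene [([570.0, 242.0, 0.0], 0.79), ([757.0, -131.0, 0.0], 0.6)]
taken_stand side [([581.0, 251.0, 0.0], 0.79), ([505.0, -245.0, 0.0], 0.28)]
1.65 [ 223.54854887 -556.81424342  218.72253835] [[ 0.928  0.373 -0.   ]
 [ 0.373 -0.928 -0.   ]
 [-0.     0.    -1.   ]]
```

```bash
python3 -m creep '[{"grip":-1,"offset":[0,0,45],"turn":[0,0,0.1]},{"grip":-1,"offset":[20,40,85],"turn":[0,0,0.25]},{"grip":-1,"offset":[50,75,85],"turn":[0,0,0.4]},{"grip":-1,"offset":[80,110,85],"turn":[0,0,0.55]},{"grip":-1,"offset":[110,150,85],"turn":[0,0,0.7]},{"grip":-1,"offset":[140,190,85],"turn":[0,0,0.85]},{"grip":-0.5,"offset":[165,230,85],"turn":[0,0,1.0]},{"grip":0,"offset":[190,270,85],"turn":[0,0,1.1]},{"grip":0,"offset":[215,310,85],"turn":[0,0,1.2]},{"grip":0,"offset":[240,345,85],"turn":[0,0,1.26]},{"grip":0,"offset":[260,375,85],"turn":[0,0,1.26]},{"grip":0,"offset":[281,407,85],"turn":[0,0,1.26]},{"grip":0,"offset":[281,407,85],"turn":[0,0,1.26]},{"grip":0,"offset":[281,407,85],"turn":[0,0,1.26]}]' 30
python3 - <<'E'
from h import *
o=get_obs();p,d=grab_frame('wrist');cv2.imwrite('pics/w1.png',p[:,:,::-1]);np.save('pics/w1.npy',d)
print(o['clock'],o['position'],o['tcp_rot'],o['finger_gap'])
for q,z in [('fork_grip',173),('fork_eye',124),('clip_pin',92),('peg_root',155),('peg_tip',169.5),('peg_stand',0)]:
    print(q,[(np.round(r['xy']).tolist(),round(r['conf'],2),atz('wrist',r['xy'],z,o).round(1).tolist()) for r in place_of(q,'wrist')])
E
```

```text
clock: 3.05
position: [504.7, -149.3, 303.7]
tcp_rot: [2.139, 2.301, -0.0]
ft_force: [-0.2, 0.1, -0.1]
finger_gap: 42.8
3.05 [ 504.74431858 -149.26677156  303.69861958] [ 2.13895172e+00  2.30091047e+00 -3.77546228e-04] 42.83124002151557
fork_grip [([327.0, 338.0], 0.69, [518.4, -299.9, 173.0])]
fork_eye [([329.0, 310.0], 0.64, [521.5, -302.5, 124.0])]
clip_pin []
peg_root [([387.0, 11.0], 0.8, [543.2, -12.0, 155.0])]
peg_tip [([296.0, 14.0], 0.68, [475.2, -22.0, 169.5]), ([324.0, 226.0], 0.68, [507.4, -185.7, 169.5])]
peg_stand [([364.0, 37.0], 0.79, [541.7, -12.8, 0.0]), ([325.0, 179.0], 0.71, [508.3, -187.7, 0.0])]
```

View pics/w1.png

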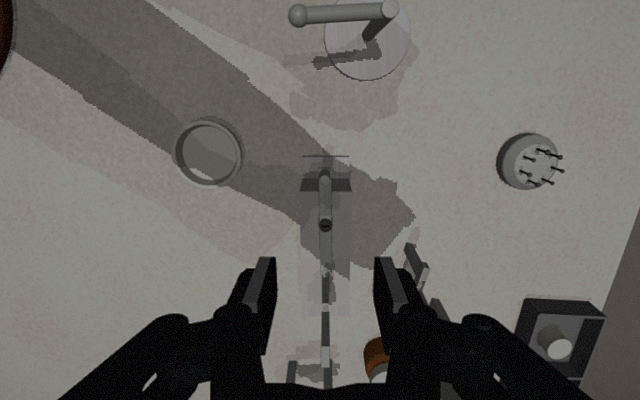

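Run:
```python
from h import *
o=get_obs();d=np.load('pics/w1.npy')
for n,s,z in [('pintop',(325,174),107),('pivot',(326,226),80),('shoulder',(325,345),198),('restL',(301,190),68),('restR',(351,190),68),('restL2',(302,300),68),('restR2',(348,310),68),('tip',(297,15),169.5),('posttop',(389,9),165)]:
    print(n,atz('wrist',s,z,o).round(1),atd('wrist',s,d[s[1],s[0]],o).round(1))
```

```text
pintop [ 505.7 -156.4  107. ] [ 505.7 -156.8  105.6]
pivot [ 511.6 -223.4   80. ] [ 511.6 -222.7   81.9]
shoulder [ 515.  -289.1  198. ] [ 515.1 -289.6  197.3]
restL [ 480.6 -186.5   68. ] [ 480.4 -187.5   64.5]
restR [ 537.1 -182.5   68. ] [ 537.4 -183.3   65.2]
restL2 [ 489.  -330.9   68. ] [ 489.  -332.2   66.1]
restR2 [ 548.3 -341.6   68. ] [ 548.5 -342.5   66.8]
tip [475.7 -23.5 169.5] [476.3 -24.7 177. ]
posttop [542.9 -13.8 165. ] [542.9 -13.8 165. ]
```

```bash
python3 -m creep '[{"grip":0,"offset":[1,-13,-45],"turn":[0,0,0]},{"grip":0,"offset":[1,-13,-90],"turn":[0,0,0]},{"grip":0,"offset":[1,-13,-135],"turn":[0,0,0]},{"grip":0,"offset":[1,-13,-175],"turn":[0,0,0]},{"grip":0,"offset":[1,-13,-195],"turn":[0,0,0]},{"grip":0,"offset":[1,-13,-213],"turn":[0,0,0]},{"grip":0,"offset":[1,-13,-213],"turn":[0,0,0]}]' 30
python3 - <<'E'
from h import *
o=get_obs();p,d=grab_frame('wrist');q,_=grab_frame('scene');cv2.imwrite('pics/w2.png',np.vstack([p[:,:,::-1][100:400],cv2.resize(q[100:260,180:420,::-1],(640,427))[:300]]))
print(o['clock'],o['position'])
E
```

```text
clock: 4.1
position: [503.5, -163.0, 88.1]
tcp_rot: [-2.141, -2.294, 0.001]
ft_force: [-0.6, 0.3, 0.4]
finger_gap: 43.0
4.1 [ 503.47406277 -163.01350142   88.11668008]
```

View pics/w2.png

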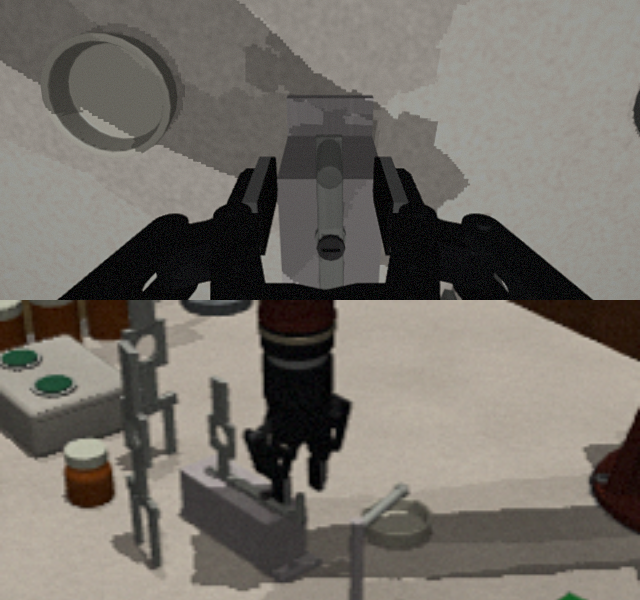

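```bash
python3 -m creep '[{"grip":0,"offset":[-10,0,2],"turn":[0,0,0]},{"grip":0,"offset":[-20,-1,2],"turn":[0,0,0]},{"grip":0,"offset":[-31,-3,2],"turn":[0,0,0]},{"grip":0,"offset":[-39,-7,2],"turn":[0,0,0]},{"grip":0,"offset":[-46,-12,2],"turn":[0,0,0]},{"grip":0,"offset":[-53,-19,2],"turn":[0,0,0]},{"grip":0,"offset":[-58,-26,2],"turn":[0,0,0]},{"grip":0,"offset":[-63,-32,2],"turn":[0,0,0]},{"grip":0,"offset":[-63,-32,2],"turn":[0,0,0]},{"grip":0,"offset":[-63,-32,2],"turn":[0,0,0]}]' 30
python3 - <<'E'
from h import *
o=get_obs();p,d=grab_frame('wrist');q,_=grab_frame('scene');cv2.imwrite('pics/w3.png',np.vstack([p[:,:,::-1][100:400],cv2.resize(q[100:260,180:420,::-1],(640,427))[:300]]))
print(o['clock'],o['position'])
E
```

```text
clock: 5.2
position: [442.1, -196.1, 93.3]
tcp_rot: [2.144, 2.296, 0.0]
ft_force: [0.0, 0.2, -0.8]
finger_gap: 42.9
5.2 [ 442.12723176 -196.08093179   93.2572183 ]
```

View pics/w3.png

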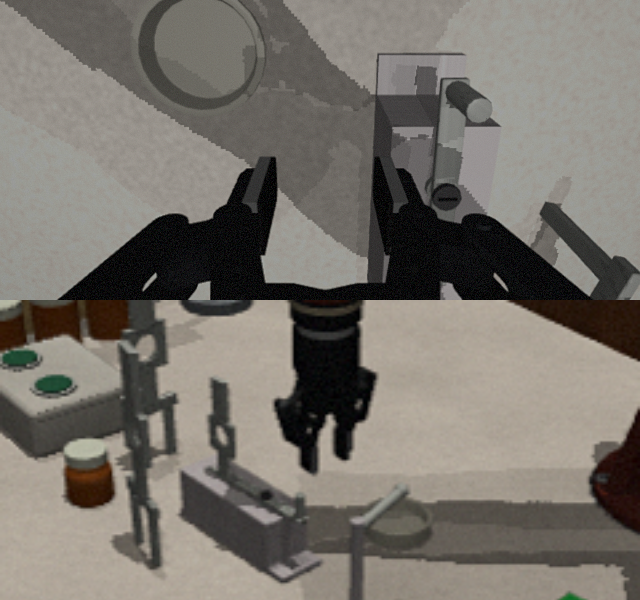

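Run:
```python
from h import *
o=get_obs();p,d=grab_frame('wrist')
for s in [(480,210),(474,205)]: print(atz('wrist',s,107,o).round(1),atd('wrist',s,d[s[1],s[0]],o).round(1))
print(atz('wrist',(446,297),80,o).round(1),atd('wrist',(446,297),d[297,446],o).round(1))
for z in (60,90,107):print(proj('wrist',[442,-196,z],o))
```

```text
[ 505.8 -160.8  107. ] [ 506.5 -161.2  105.7]
[ 502.8 -158.8  107. ] [ 502.8 -158.8  107.1]
[ 510.8 -220.4   80. ] [ 510.1 -219.3   81.8]
[322.96908221 233.19844613]
[322.70538962 257.48771425]
[322.51469714 275.07972489]
```

Run:
```python
from h import *
o=get_obs();p,d=grab_frame('wrist');Rm=R.from_rotvec(o['tcp_rot']).as_matrix()
for s in [(268,262),(268,280),(268,300),(380,262),(384,280),(390,300),(265,320),(255,300)]:
    print(s,d[s[1],s[0]],atd('wrist',s,d[s[1],s[0]],o).round(1)-o['position'])
```

```text
(268, 262) 147.03499 [-23.29380417   9.37156411  22.78191293]
(268, 280) 134.99298 [-21.39380417   8.77156411  35.68191293]
(268, 300) 134.58566 [-20.79380417   1.77156411  38.48191293]
(380, 262) 146.45308 [22.40619583 12.87156411 23.38191293]
(384, 280) 133.38597 [21.90619583 12.67156411 37.18191293]
(390, 300) 121.25762 [22.00619583 12.47156411 49.98191293]
(265, 320) 127.09579 [-20.59380417  -0.62843589  47.18191293]
(255, 300) 121.18912 [-23.69380417   9.27156411  49.98191293]
```

Run:
```python
from h import *
q,_=grab_frame('scene');q2,_=grab_frame('side')
cv2.imwrite('pics/s4.png',np.hstack([cv2.resize(q[110:210,220:340,::-1],(400,333)),cv2.resize(q2[90:210,310:430,::-1],(400,333))]))
```

```text
(no output)
```

View pics/s4.png

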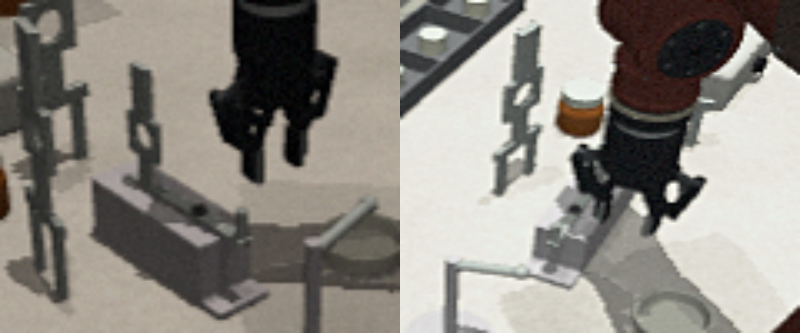

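Run:
```python
from h import *
o=get_obs();p,d=grab_frame('wrist')
for c in (262,268,272,378,384):
  print(c,[(r,(atd('wrist',(c,r),d[r,c],o)-o['position']).round(0).tolist()) for r in range(250,264,2) if d[r,c]>0])
```

```text
262 [(250, [-44.0, -43.0, -93.0]), (252, [-44.0, -45.0, -94.0]), (254, [-44.0, -47.0, -94.0]), (256, [-27.0, 9.0, 16.0]), (258, [-26.0, 9.0, 19.0]), (260, [-26.0, 9.0, 21.0]), (262, [-26.0, 9.0, 23.0])]
268 [(250, [-40.0, -43.0, -94.0]), (252, [-40.0, -45.0, -95.0]), (254, [-40.0, -47.0, -94.0]), (256, [-24.0, 9.0, 17.0]), (258, [-24.0, 9.0, 19.0]), (260, [-24.0, 10.0, 21.0]), (262, [-23.0, 10.0, 23.0])]
272 [(250, [-37.0, -43.0, -94.0]), (252, [-37.0, -44.0, -94.0]), (254, [-37.0, -46.0, -94.0]), (256, [-22.0, 10.0, 17.0]), (258, [-22.0, 10.0, 20.0]), (260, [-22.0, 10.0, 22.0]), (262, [-22.0, 10.0, 24.0])]
378 [(250, [39.0, -25.0, -67.0]), (252, [39.0, -26.0, -66.0]), (254, [39.0, -27.0, -65.0]), (256, [23.0, 12.0, 17.0]), (258, [22.0, 13.0, 20.0]), (260, [22.0, 12.0, 21.0]), (262, [22.0, 13.0, 23.0])]
384 [(250, [38.0, -13.0, -44.0]), (252, [38.0, -14.0, -43.0]), (254, [38.0, -16.0, -43.0]), (256, [25.0, 13.0, 17.0]), (258, [25.0, 13.0, 19.0]), (260, [25.0, 13.0, 21.0]), (262, [24.0, 13.0, 24.0])]
```

```bash
python3 -m creep '[{"grip":0,"offset":[0,0,20],"turn":[0,0,0]},{"grip":0,"offset":[30,17,22],"turn":[0,0,0]},{"grip":0,"offset":[63,35,22],"turn":[0,0,0]},{"grip":0,"offset":[63,35,18],"turn":[0,0,0]},{"grip":0,"offset":[63,35,0],"turn":[0,0,0]},{"grip":0,"offset":[63,35,-12],"turn":[0,0,0]},{"grip":0,"offset":[63,35,-23],"turn":[0,0,0]},{"grip":0,"offset":[63,35,-23],"turn":[0,0,0]}]' 30
python3 - <<'E'
from h import *
o=get_obs();p,d=grab_frame('wrist');cv2.imwrite('pics/w5.png',p[:,:,::-1])
print(o['clock'],o['position'])
for c in (262,268,272,378,384):
  print(c,[(r,(atd('wrist',(c,r),d[r,c],o)).round(0).tolist()) for r in range(250,264,4) if d[r,c]>0])
E
```

```text
clock: 6.35
position: [503.9, -160.3, 68.4]
tcp_rot: [-2.142, -2.295, 0.001]
ft_force: [-1.6, 0.1, 0.5]
finger_gap: 42.7
6.35 [ 503.91771464 -160.28069555   68.43345455]
262 [(250, [463.0, -191.0, -1.0]), (254, [463.0, -194.0, -1.0]), (258, [478.0, -151.0, 88.0]), (262, [478.0, -151.0, 92.0])]
268 [(250, [467.0, -191.0, -1.0]), (254, [468.0, -194.0, -0.0]), (258, [480.0, -151.0, 88.0]), (262, [481.0, -150.0, 92.0])]
272 [(250, [470.0, -191.0, -1.0]), (254, [470.0, -194.0, -1.0]), (258, [482.0, -150.0, 88.0]), (262, [482.0, -151.0, 92.0])]
378 [(250, [543.0, -185.0, -0.0]), (254, [543.0, -188.0, 1.0]), (258, [526.0, -148.0, 88.0]), (262, [526.0, -147.0, 92.0])]
384 [(250, [547.0, -185.0, -0.0]), (254, [548.0, -189.0, -1.0]), (258, [529.0, -148.0, 88.0]), (262, [528.0, -148.0, 91.0])]
```

View pics/w5.png

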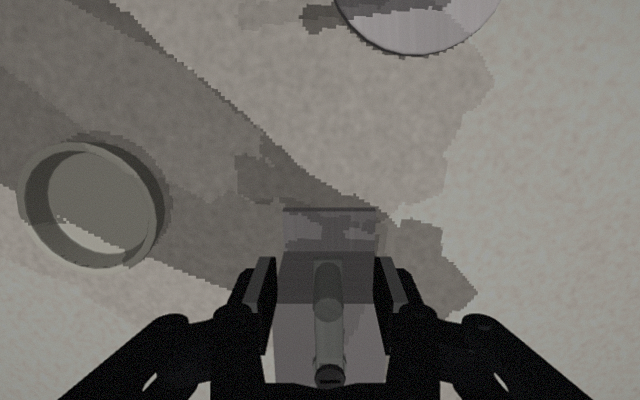

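```bash
python3 -m creep '[{"grip":0,"offset":[-10,-1,0],"turn":[0,0,0]},{"grip":0,"offset":[-18,-2,0],"turn":[0,0,0]},{"grip":0,"offset":[-25,-4,0],"turn":[0,0,0]},{"grip":0,"offset":[-32,-6,0],"turn":[0,0,0]},{"grip":0,"offset":[-39,-9,0],"turn":[0,0,0]},{"grip":0,"offset":[-46,-14,0],"turn":[0,0,0]},{"grip":0,"offset":[-53,-20,0],"turn":[0,0,0]},{"grip":0,"offset":[-58,-26,0],"turn":[0,0,0]},{"grip":0,"offset":[-63,-32,0],"turn":[0,0,0]},{"grip":0,"offset":[-63,-32,0],"turn":[0,0,0]},{"grip":0,"offset":[-63,-32,0],"turn":[0,0,0]}]' 30
python3 - <<'E'
from h import *
o=get_obs();p,d=grab_frame('wrist');cv2.imwrite('pics/w6.png',p[:,:,::-1])
print(o['clock'],o['position'])
E
```

```text
clock: 7.5
position: [441.1, -192.8, 69.4]
tcp_rot: [-2.143, -2.295, 0.001]
ft_force: [-0.2, 0.6, 0.4]
finger_gap: 43.1
7.5 [ 441.0844134  -192.76724085   69.42157856]
```

View pics/w6.png

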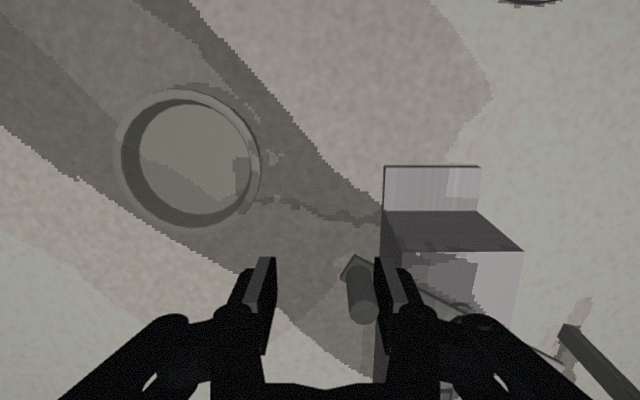

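```bash
python3 -m creep '[{"grip":0,"offset":[0,0,20],"turn":[0,0,0]},{"grip":0,"offset":[0,0,60],"turn":[0,0,0]},{"grip":-0.5,"offset":[0,0,110],"turn":[0,0,0]},{"grip":-1,"offset":[0,0,160],"turn":[0,0,0]},{"grip":-1,"offset":[20,-30,195],"turn":[0,0,0.015]},{"grip":-1,"offset":[45,-65,200],"turn":[0,0,0.015]},{"grip":-1,"offset":[76,-108,200],"turn":[0,0,0.015]},{"grip":-1,"offset":[76,-108,200],"turn":[0,0,0.015]},{"grip":-1,"offset":[76,-108,200],"turn":[0,0,0.015]}]' 30
python3 - <<'E'
from h import *
o=get_obs();p,d=grab_frame('wrist');cv2.imwrite('pics/w7.png',p[:,:,::-1]);np.save('pics/w7.npy',d)
print(o['clock'],o['position'],o['tcp_rot'])
for q,z in [('fork_grip',173),('fork_eye',124),('clip_pin',92),('peg_root',155),('peg_tip',169.5)]:
    print(q,[(np.round(r['xy']).tolist(),round(r['conf'],2),atz('wrist',r['xy'],z,o).round(1).tolist()) for r in place_of(q,'wrist')])
E
```

```text
clock: 8.45
position: [517.2, -300.8, 267.4]
tcp_rot: [-2.123, -2.308, 0.001]
ft_force: [0.4, -0.0, 0.5]
finger_gap: 85.5
8.45 [ 517.1618907  -300.79524182  267.3647936 ] [-2.12300258e+00 -2.30757410e+00  1.27732730e-03]
fork_grip [([507.0, 248.0], 0.83, [660.6, -327.3, 173.0]), ([324.0, 200.0], 0.74, [517.1, -300.6, 173.0])]
fork_eye [([322.0, 186.0], 0.77, [515.2, -304.1, 124.0]), ([298.0, 388.0], 0.62, [507.5, -527.8, 124.0]), ([464.0, 211.0], 0.61, [642.6, -315.7, 124.0])]
clip_pin [([265.0, 53.0], 0.77, [457.2, -198.5, 92.0])]
peg_root []
peg_tip []
```

View pics/w7.png

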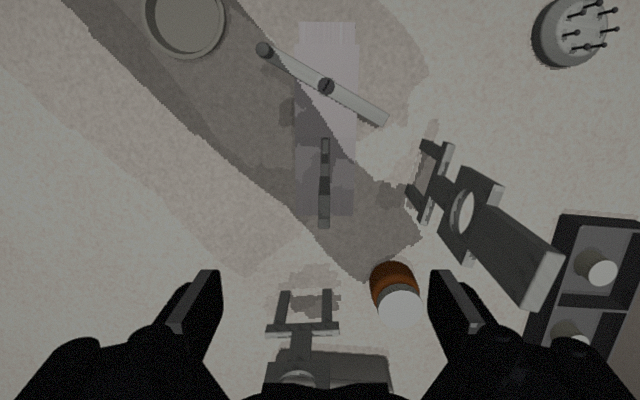

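```bash
python3 - <<'E'
from h import *
import json
o=get_obs();d=np.load('pics/w7.npy')
for s in [(500,230),(525,300),(560,262),(440,290),(325,145),(325,222)]: print(s,atd('wrist',s,d[s[1],s[0]],o).round(0))
E
python3 -m creep '[{"grip":-1,"offset":[0,0,-40],"turn":[0,0,0]},{"grip":-1,"offset":[0,0,-75],"turn":[0,0,0]},{"grip":-1,"offset":[0,0,-100],"turn":[0,0,0]},{"grip":-1,"offset":[0,0,-115],"turn":[0,0,0]},{"grip":-1,"offset":[0,0,-115],"turn":[0,0,0]}]' 40
python3 - <<'E'
from h import *
o=get_obs();p,d=grab_frame('wrist');q,_=grab_frame('scene');q2,_=grab_frame('side')
cv2.imwrite('pics/w8.png',np.vstack([cv2.resize(p[:,:,::-1],(480,300)),np.hstack([cv2.resize(q[80:230,200:320,::-1],(240,300)),cv2.resize(q2[60:210,310:430,::-1],(240,300))])]))
E
```

```text
(500, 230) [ 623. -294.  226.]
(525, 300) [ 620. -313.  271.]
(560, 262) [ 633. -292.  270.]
(440, 290) [ 560. -288.  309.]
(325, 145) [ 516. -277.   73.]
(325, 222) [ 519. -308.  200.]
clock: 9.25
position: [516.1, -298.7, 154.2]
tcp_rot: [-2.124, -2.312, 0.001]
ft_force: [-0.7, -0.2, 0.7]
finger_gap: 84.8
```

View pics/w8.png

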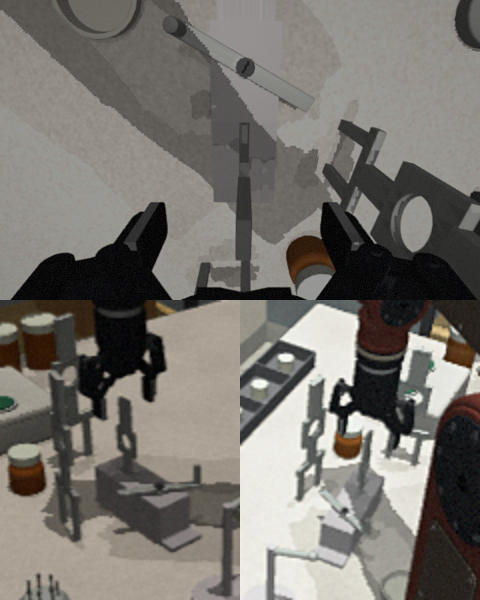

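```bash
python3 -m creep '[{"grip":-0.3,"offset":[1,-2,-4],"turn":[0,0,0]},{"grip":0.5,"offset":[1,-2,-4],"turn":[0,0,0]},{"grip":1,"offset":[1,-2,-4],"turn":[0,0,0]},{"grip":1,"offset":[1,-2,-4],"turn":[0,0,0]},{"grip":1,"offset":[1,-2,-4],"turn":[0,0,0]},{"grip":1,"offset":[1,-2,-4],"turn":[0,0,0]},{"grip":1,"offset":[1,-2,-4],"turn":[0,0,0]},{"grip":1,"offset":[1,-2,-4],"turn":[0,0,0]}]' 60
python3 - <<'E'
from h import *
o=get_obs();p,d=grab_frame('wrist');q,_=grab_frame('scene');q2,_=grab_frame('side')
cv2.imwrite('pics/w9.png',np.vstack([cv2.resize(p[:,:,::-1],(480,300)),np.hstack([cv2.resize(q[80:230,200:320,::-1],(240,300)),cv2.resize(q2[60:210,310:430,::-1],(240,300))])]))
print(o['ft_force'],o['torque'],o['finger_gap'],o['clock'])
E
```

```text
clock: 10.2
position: [518.4, -302.3, 153.9]
tcp_rot: [2.124, 2.312, -0.002]
ft_force: [-2.5, 0.8, 4.0]
finger_gap: 6.9
[-2.49256828  0.81596843  4.03444791] [ 0.03384573  0.91079502 -0.09784747] 6.94555703868314 10.2
```

View pics/w9.png

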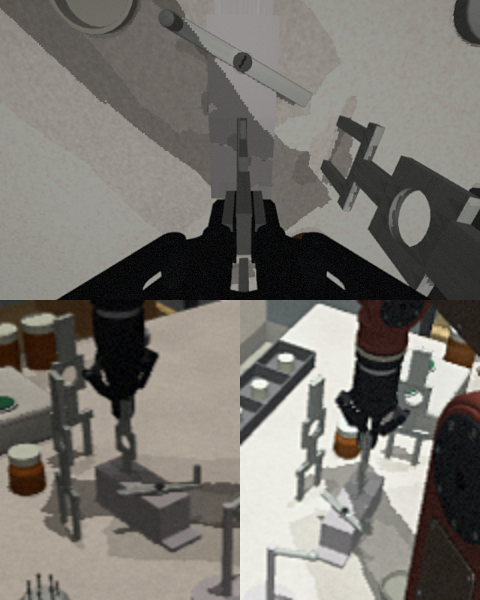

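```bash
python3 -m creep '[{"grip":1,"offset":[0,0,10],"turn":[0,0,0]},{"grip":1,"offset":[0,0,25],"turn":[0,0,0]},{"grip":1,"offset":[0,0,45],"turn":[0,0,0]},{"grip":1,"offset":[0,0,65],"turn":[0,0,0]},{"grip":1,"offset":[0,0,85],"turn":[0,0,0]},{"grip":1,"offset":[0,0,105],"turn":[0,0,0]},{"grip":1,"offset":[0,0,120],"turn":[0,0,0]},{"grip":1,"offset":[0,0,120],"turn":[0,0,0]}]' 60
python3 - <<'E'
from h import *
o=get_obs();p,d=grab_frame('wrist');q,_=grab_frame('scene');q2,_=grab_frame('side')
cv2.imwrite('pics/w10.png',np.vstack([cv2.resize(p[:,:,::-1],(480,300)),np.hstack([cv2.resize(q[40:190,200:320,::-1],(240,300)),cv2.resize(q2[60:210,310:430,::-1],(240,300))])]))
print(o['ft_force'],o['torque'],o['finger_gap'],o['clock'])
for n in ('scene','side'):print(n,[(np.round(r['xy']).tolist(),round(r['conf'],2)) for r in place_of('fork_eye',n)])
E
```

```text
clock: 11.15
position: [519.5, -302.9, 277.4]
tcp_rot: [2.121, 2.308, -0.001]
ft_force: [-0.1, -0.2, -0.7]
finger_gap: 7.3
[-0.07616068 -0.21460505 -0.67320495] [-0.02612275 -0.0701051   0.00426161] 7.28177632868078 11.15
scene [([258.0, 116.0], 0.83), ([230.0, 148.0], 0.74), ([235.0, 116.0], 0.67)]
side [([344.0, 124.0], 0.82), ([394.0, 108.0], 0.63), ([374.0, 116.0], 0.62)]
```

View pics/w10.png

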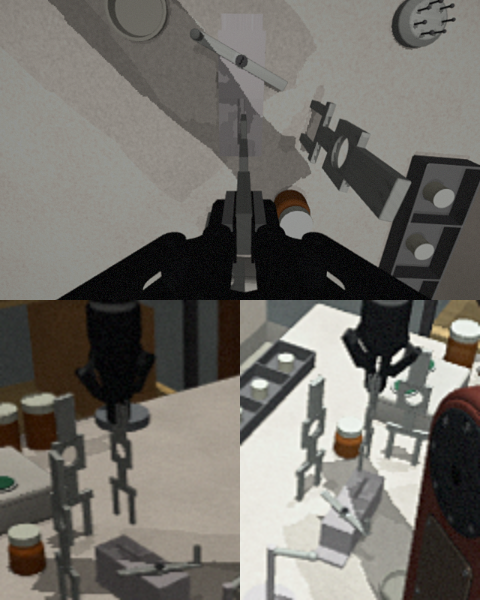

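```bash
python3 -m creep '[{"grip":1,"offset":[-20,20,0],"turn":[0,0,0.01]},{"grip":1,"offset":[-45,55,0],"turn":[0,0,0.02]},{"grip":1,"offset":[-65,95,0],"turn":[0,0,0.03]},{"grip":1,"offset":[-80,140,0],"turn":[0,0,0.04]},{"grip":1,"offset":[-84,185,-10],"turn":[0,0,0.05]},{"grip":1,"offset":[-84,225,-30],"turn":[0,0,0.05]},{"grip":1,"offset":[-84,255,-50],"turn":[0,0,0.05]},{"grip":1,"offset":[-84,275,-65],"turn":[0,0,0.05]},{"grip":1,"offset":[-84,275,-72],"turn":[0,0,0.05]},{"grip":1,"offset":[-84,275,-72],"turn":[0,0,0.05]},{"grip":1,"offset":[-84,275,-72],"turn":[0,0,0.05]}]' 60
python3 - <<'E'
from h import *
o=get_obs();p,d=grab_frame('wrist');q,ds=grab_frame('scene');q2,dd=grab_frame('side')
np.save('pics/w11.npy',d);np.save('pics/s11.npy',ds);np.save('pics/d11.npy',dd)
cv2.imwrite('pics/w11.png',p[:,:,::-1])
cv2.imwrite('pics/s11.png',np.hstack([cv2.resize(q[130:250,270:390,::-1],(400,400),interpolation=cv2.INTER_CUBIC),cv2.resize(q2[120:240,290:410,::-1],(400,400),interpolation=cv2.INTER_CUBIC)]))
for n in ('scene','side','wrist'):
  for k in ('fork_eye','peg_tip','peg_root'):print(n,k,[(np.round(r['xy']).tolist(),round(r['conf'],2)) for r in place_of(k,n)])
E
```

```text
clock: 12.5
position: [434.3, -27.7, 201.0]
tcp_rot: [2.067, 2.364, -0.002]
ft_force: [-0.3, -0.1, -0.6]
finger_gap: 7.2
scene fork_eye [([231.0, 148.0], 0.92), ([338.0, 165.0], 0.86), ([235.0, 119.0], 0.84)]
scene peg_tip []
scene peg_root [([315.0, 185.0], 0.98)]
side fork_eye [([394.0, 110.0], 0.77), ([347.0, 123.0], 0.68), ([362.0, 193.0], 0.52), ([325.0, 186.0], 0.49), ([356.0, 212.0], 0.21)]
side peg_tip [([347.0, 188.0], 0.96), ([252.0, 214.0], 0.45), ([271.0, 269.0], 0.39)]
side peg_root [([323.0, 184.0], 0.95)]
wrist fork_eye [([326.0, 237.0], 0.89), ([431.0, 166.0], 0.53)]
wrist peg_tip [([399.0, 234.0], 0.7)]
wrist peg_root [([502.0, 221.0], 0.79)]
```

View pics/w11.png

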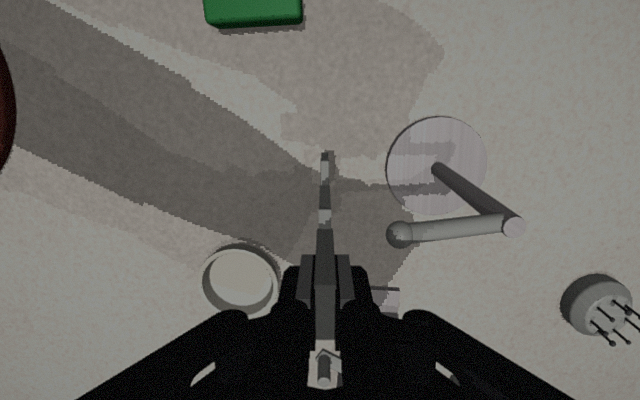

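View pics/s11.png

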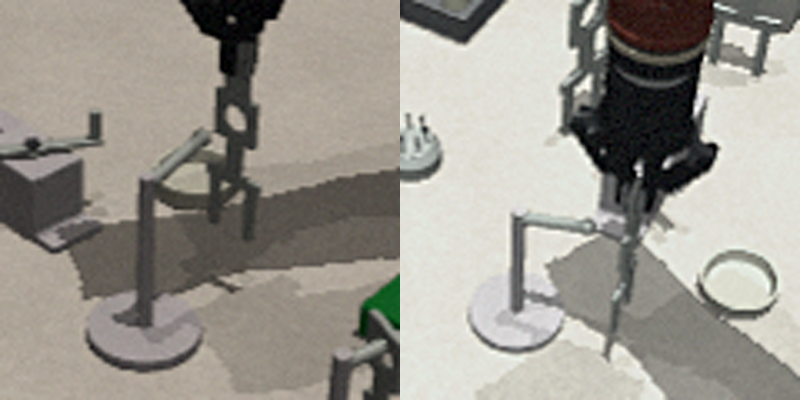

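Run:
```python
from h import *
o=get_obs();d=np.load('pics/w11.npy');ds=np.load('pics/s11.npy')
for n,s,z in [('tip',(399,235),169.5),('post',(514,226),165),('base',(436,165),12)]:
    print(n,atz('wrist',s,z,o).round(1),atd('wrist',s,d[s[1],s[0]],o).round(1))
for s in [(325,160),(325,185),(325,205),(325,217),(325,240),(325,270),(325,300),(325,320),(325,345),(325,352)]: print(s,atd('wrist',s,d[s[1],s[0]],o).round(1))
for xy in [(338,165),(340.8,165)]:
    p,v=ray('scene',xy);
    for x in (432,435): print('eye',(p+v*(x-p[0])/v[0]).round(1))
    p,v=ray('side',(362,193));print((p+v*(434-p[0])/v[0]).round(1))
for s in [(332,165),(347,165),(339,156),(341,172)]:print('plate',atd('scene',s,ds[s[1],s[0]]).round(1))
for n in ('scene','wrist'): print(n,proj(n,[434.3,-27,171],o),proj(n,[475,-22.5,169.5],o),proj(n,[542,-13,155],o))
```

```text
tip [476.5 -21.9 169.5] [474.6 -19.1 176.3]
post [542.9  -9.3 165. ] [543.4  -9.6 164.2]
base [542.1  -7.3  12. ] [538.6  -5.5  22.4]
(325, 160) [430.9   4.1 116.3]
(325, 185) [431.9  -3.5 151.5]
(325, 205) [431.9  -3.7 187.5]
(325, 217) [432.4  -7.5 194.1]
(325, 240) [433.3 -14.1 206. ]
(325, 270) [433.2 -13.7 234.4]
(325, 300) [434.1 -20.  244.8]
(325, 320) [435.2 -28.5 244.7]
(325, 345) [ 465.  -245.2   -1.1]
(325, 352) [ 457.4 -190.1   74.6]
eye [432.  -41.3 164.9]
eye [435.  -38.  167.5]
[434.  -59.  130.6]
eye [432.  -29.5 170.4]
eye [435.  -26.3 173.1]
[434.  -59.  130.6]
plate [ 262.4 -259.2    0.7]
plate [429.1  -7.2 180. ]
plate [439.  -31.2 201.3]
plate [436.4 -22.3 152.4]
scene [340.77939006 165.44348874] [330.75596489 171.10974526] [313.88734302 184.96281151]
wrist [323.63241276 235.10598338] [396.1803397  235.67899256] [502.68047035 225.2250377 ]
```

```bash
python3 -m creep '[{"grip":1,"offset":[12,2,-1],"turn":[0,0,0.02]},{"grip":1,"offset":[24,3,-1],"turn":[0,0,0.02]},{"grip":1,"offset":[34,3.5,-1],"turn":[0,0,0.02]},{"grip":1,"offset":[42,4,-1],"turn":[0,0,0.02]},{"grip":1,"offset":[50,5,-3],"turn":[0,0,0.02]},{"grip":1,"offset":[58,6,-4.5],"turn":[0,0,0.02]},{"grip":1,"offset":[58,6,-4.5],"turn":[0,0,0.02]}]' 60
python3 - <<'E'
from h import *
o=get_obs();p,d=grab_frame('wrist');q,ds=grab_frame('scene');q2,dd=grab_frame('side')
np.save('pics/w12.npy',d)
cv2.imwrite('pics/w12.png',p[:,:,::-1])
cv2.imwrite('pics/s12.png',np.hstack([cv2.resize(q[130:250,270:390,::-1],(400,400),interpolation=cv2.INTER_CUBIC),cv2.resize(q2[120:240,290:410,::-1],(400,400),interpolation=cv2.INTER_CUBIC)]))
print(o['torque'])
E
```

```text
clock: 13.8
position: [492.7, -20.9, 195.8]
tcp_rot: [2.043, 2.386, -0.002]
ft_force: [-0.4, -0.4, -2.2]
finger_gap: 7.0
[ 0.02164454  0.02107411 -0.01258966]
```

View pics/w12.png

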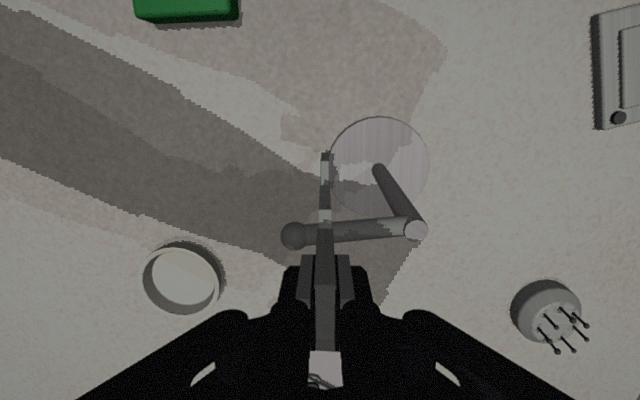

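View pics/s12.png

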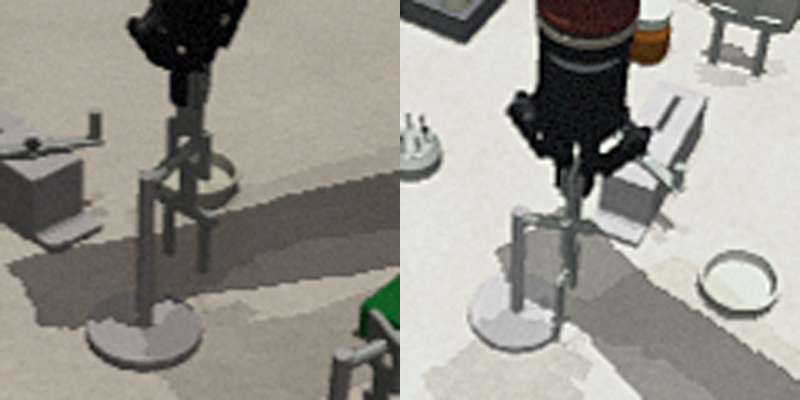

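```bash
python3 -m creep '[{"grip":1,"offset":[8,1,-2],"turn":[0,0,0]},{"grip":1,"offset":[16,2,-4],"turn":[0,0,0]},{"grip":1,"offset":[16,2,-6],"turn":[0,0,0]},{"grip":1,"offset":[16,2,-8],"turn":[0,0,0]},{"grip":1,"offset":[16,2,-10],"turn":[0,0,0]},{"grip":1,"offset":[16,2,-10],"turn":[0,0,0]}]' 60
python3 - <<'E'
from h import *
o=get_obs();p,d=grab_frame('wrist');q,ds=grab_frame('scene');q2,dd=grab_frame('side')
np.save('pics/w13.npy',d)
for s in [(325,300),(325,330),(325,270)]: print(s,atd('wrist',s,d[s[1],s[0]],o).round(1))
cv2.imwrite('pics/s13.png',np.hstack([cv2.resize(q[130:250,270:390,::-1],(400,400),interpolation=cv2.INTER_CUBIC),cv2.resize(q2[120:240,290:410,::-1],(400,400),interpolation=cv2.INTER_CUBIC)]))
print(o['torque'])
E
```

```text
clock: 14.55
position: [507.8, -19.0, 186.1]
tcp_rot: [2.043, 2.386, -0.002]
ft_force: [0.1, -0.6, -1.2]
finger_gap: 7.5
(325, 300) [507.6 -12.3 229.6]
(325, 330) [509.5 -24.4 230.5]
(325, 270) [506.6  -5.8 219.4]
[-0.02407354 -0.04360721  0.02286326]
```

View pics/s13.png

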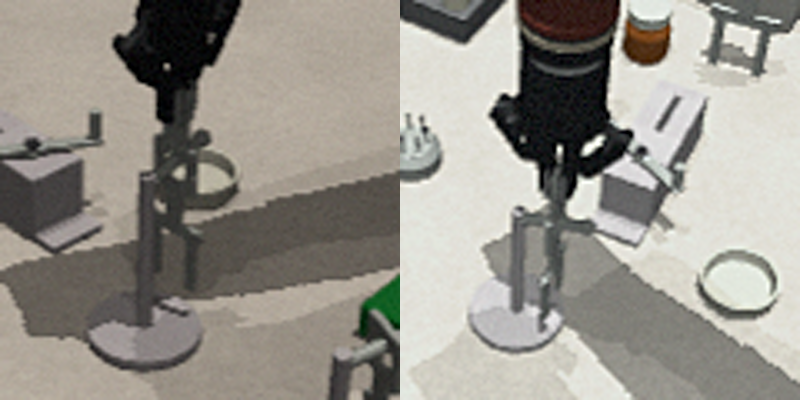

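```bash
python3 -m creep '[{"grip":1,"offset":[0,0.5,-1],"turn":[0,0,0]},{"grip":1,"offset":[0,1,-2],"turn":[0,0,0]},{"grip":1,"offset":[0,1,-2],"turn":[0,0,0]}]' 40
```

```text
clock: 15.0
position: [508.4, -18.4, 185.5]
tcp_rot: [2.042, 2.384, -0.001]
ft_force: [0.5, -0.5, 5.1]
finger_gap: 7.0
```

```bash
python3 -m creep '[{"grip":0.85,"offset":[0,0,0],"turn":[0,0,0]},{"grip":0.75,"offset":[0,0,0],"turn":[0,0,0]},{"grip":0.65,"offset":[0,0,0],"turn":[0,0,0]},{"grip":0.5,"offset":[0,0,0],"turn":[0,0,0]},{"grip":0.3,"offset":[0,0,0],"turn":[0,0,0]},{"grip":0.1,"offset":[0,0,0],"turn":[0,0,0]},{"grip":0,"offset":[0,0,0],"turn":[0,0,0]},{"grip":0,"offset":[0,0,0],"turn":[0,0,0]}]' 20
python3 - <<'E'
from h import *
o=get_obs();p,d=grab_frame('wrist');q,ds=grab_frame('scene');q2,dd=grab_frame('side')
cv2.imwrite('pics/w14.png',np.vstack([cv2.resize(p[:,:,::-1],(480,300)),np.hstack([cv2.resize(q[130:250,270:390,::-1],(300,300),interpolation=cv2.INTER_CUBIC),cv2.resize(q2[120:240,290:410,::-1],(300,300),interpolation=cv2.INTER_CUBIC)])[:,:600][:, :480]]))
E
```

```text
clock: 15.8
position: [508.4, -18.4, 185.4]
tcp_rot: [2.042, 2.384, -0.001]
ft_force: [0.2, -0.6, 0.2]
finger_gap: 42.7
```

View pics/w14.png

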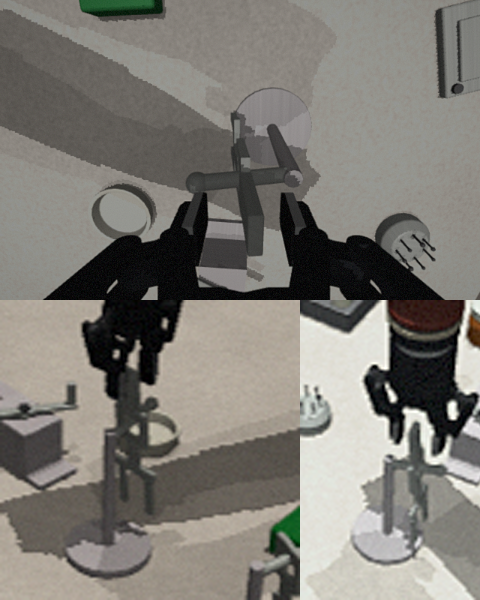

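```bash
python3 -m creep '[{"grip":0,"offset":[0,0,15],"turn":[0,0,0]},{"grip":0,"offset":[0,0,40],"turn":[0,0,0]},{"grip":0,"offset":[0,0,80],"turn":[0,0,0]},{"grip":0,"offset":[0,0,120],"turn":[0,0,0]},{"grip":0,"offset":[0,0,120],"turn":[0,0,0]},{"grip":0,"offset":[0,0,120],"turn":[0,0,0]},{"grip":0,"offset":[0,0,120],"turn":[0,0,0]},{"grip":0,"offset":[0,0,120],"turn":[0,0,0]},{"grip":0,"offset":[0,0,120],"turn":[0,0,0]},{"grip":0,"offset":[0,0,120],"turn":[0,0,0]}]' 20
python3 - <<'E'
from h import *
o=get_obs();p,d=grab_frame('wrist');q,ds=grab_frame('scene');q2,dd=grab_frame('side')
cv2.imwrite('pics/w15.png',np.vstack([cv2.resize(p[:,:,::-1],(480,300)),np.hstack([cv2.resize(q[130:250,270:390,::-1],(300,300),interpolation=cv2.INTER_CUBIC),cv2.resize(q2[120:240,290:410,::-1],(300,300),interpolation=cv2.INTER_CUBIC)])[:, :480]]))
E
python3 -m creep '[{"grip":0,"offset":[0,0,0],"turn":[0,0,0]},{"grip":0,"offset":[0,0,0],"turn":[0,0,0]},{"grip":0,"offset":[0,0,0],"turn":[0,0,0]},{"grip":0,"offset":[0,0,0],"turn":[0,0,0]},{"grip":0,"offset":[0,0,0],"turn":[0,0,0]},{"grip":0,"offset":[0,0,0],"turn":[0,0,0]},{"grip":0,"offset":[0,0,0],"turn":[0,0,0]},{"grip":0,"offset":[0,0,0],"turn":[0,0,0]},{"grip":0,"offset":[0,0,0],"turn":[0,0,0]},{"grip":0,"offset":[0,0,0],"turn":[0,0,0]},{"grip":0,"offset":[0,0,0],"turn":[0,0,0]},{"grip":0,"offset":[0,0,0],"turn":[0,0,0]},{"grip":0,"offset":[0,0,0],"turn":[0,0,0]}]' 20
python3 - <<'E'
from h import *
fr=[]
for i in range(3):
    p,d=grab_frame('wrist');fr.append(p.astype(int))
    q,_=grab_frame('scene')
    pr=place_of('clip_pin','scene');
print([ (np.abs(fr[i]-fr[0])[100:330,250:420]).mean().round(2) for i in (1,2)])
o=get_obs()
cv2.imwrite('pics/w16.png',np.vstack([cv2.resize(p[:,:,::-1],(480,300)),cv2.resize(q[80:260,180:468,::-1],(480,300))]))
for r in pr: print('pin',atz('scene',r['xy'],92).round(0),r['conf'])
for k in ('fork_eye','fork_grip'): print(k,[(np.round(r['xy']).tolist(),round(r['conf'],2),atz('wrist',r['xy'],155 if k=='fork_eye' else 204,o).round(0).tolist()) for r in place_of(k,'wrist')])
E
```

```text
clock: 16.95
position: [508.1, -18.3, 304.9]
tcp_rot: [2.042, 2.385, -0.002]
ft_force: [0.2, 0.1, -0.4]
finger_gap: 42.8
clock: 18.4
position: [508.3, -18.4, 305.3]
tcp_rot: [2.042, 2.384, -0.002]
ft_force: [-0.5, -0.2, 0.4]
finger_gap: 42.6
[np.float64(2.63), np.float64(2.63)]
pin [ 446. -201.   92.] 0.51
fork_eye [([322.0, 181.0], 0.75, [507.0, -20.0, 155.0])]
fork_grip [([328.0, 196.0], 0.6, [511.0, -18.0, 204.0]), ([318.0, 154.0], 0.24, [500.0, 13.0, 204.0])]
```

View pics/w15.png

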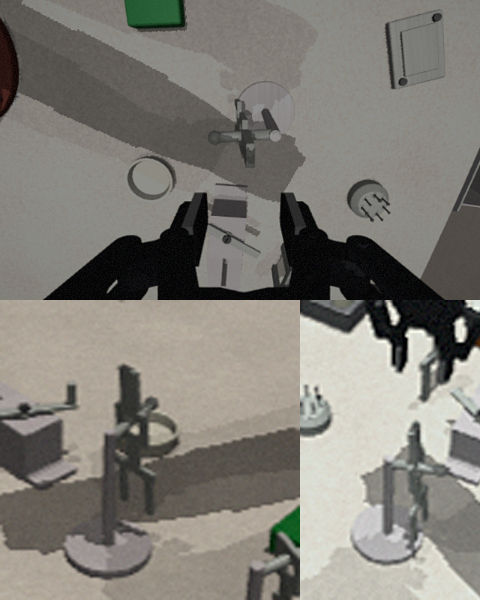

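View pics/w16.png

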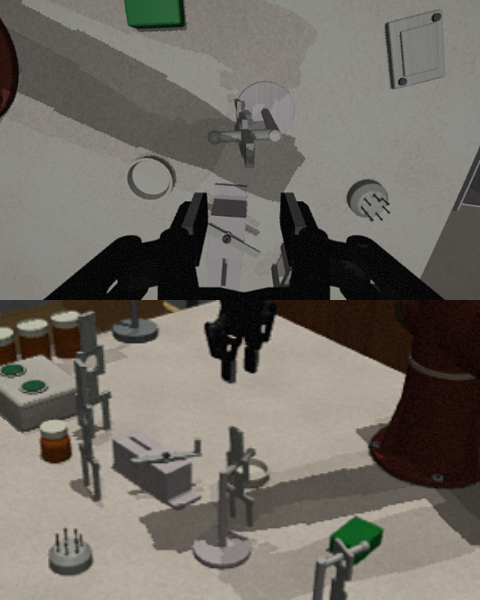

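Run:
```python
from h import *
q,ds=grab_frame('scene');P=[]
for v in range(140,220):
    for u in range(305,345):
        if ds[v,u]>0:
            X=atd('scene',(u,v),ds[v,u])
            if 490<X[0]<528 and -60<X[1]<25 and 35<X[2]<240: P.append(X)
P=np.array(P)
for lo,hi in [(35,70),(70,95),(95,125),(180,205),(205,232)]:
    m=P[(P[:,2]>lo)&(P[:,2]<hi)]
    if len(m): print(lo,hi,len(m),np.median(m,0).round(1),m[:,1].min().round(1),m[:,1].max().round(1))
print(P[:,2].max(),P[:,2].min(),get_obs()['clock'])
```

```text
Traceback (most recent call last):
  File "h.py", line 17, in atd
    p,d=ray(n,xy,o);return p+d*dep
        ~~~^^^^^^^^
  File "h.py", line 10, in ray
    c,P=campose(n,o);K=c['camera_matrix']
        ~~~~~~~^^^^^
  File "h.py", line 5, in campose
    c=camera_info(n)
ValueError: time passes only in moves, steps and waits
```

Run:
```python
from h import *
import h
C={n:camera_info(n) for n in ['scene','side']};h.camera_info=lambda n:C[n]
q,ds=grab_frame('scene');P=[]
for v in range(140,220):
    for u in range(305,345):
        if ds[v,u]>0:
            X=atd('scene',(u,v),ds[v,u])
            if 490<X[0]<528 and -60<X[1]<25 and 35<X[2]<240: P.append(X)
P=np.array(P)
for lo,hi in [(35,70),(70,95),(95,125),(180,205),(205,232)]:
    m=P[(P[:,2]>lo)&(P[:,2]<hi)]
    if len(m): print(lo,hi,len(m),np.median(m,0).round(1),m[:,1].min().round(1),m[:,1].max().round(1))
print(P[:,2].max(),P[:,2].min(),get_obs()['clock'])
```

```text
35 70 62 [498.4 -31.5  54.9] -41.6 10.1
70 95 58 [501.1  -3.3  85.7] -46.5 11.6
95 125 83 [503.5 -13.6 102.8] -47.5 14.0
180 205 62 [513.2 -13.  194.5] -29.5 -4.7
205 232 73 [515.4 -16.3 219.1] -30.1 -4.2
232.34345310724927 39.90098688032697 19.05
```

Run:
```python
from station import *
print(close_job(), get_obs()['clock'])
```

```text
the job is handed in; nothing more can be done
the job is handed in; nothing more can be done
```

The fork is hanging prongs down by its eye on the empty peg, with the gripper open and well above it. The clip is open at about 1 rad, and I handed the job in at about 19 s of the 54 s allowed.

**Clip:** My first swing went over the top of the pin without touching it. The half-open fingertips stood about 16 mm behind the TCP, although `finger_overhang` (8 mm) says they stand ahead of it. I went 20 mm lower and the second swing moved the clip while the fork was still in its rest.

**Last checks:**
- **Position:** the eye is about 35 mm out from the post and within a few mm of the peg sideways. I estimate its height at about 156 mm, worked out just before I let go.
- **Lean:** about 0.1 rad from vertical, under the 0.3 rad limit.
- **Contact:** when I lowered the fork, the peg pushed up with about 5 N. After release the wrist force was near zero.
- **Stillness:** pictures taken over a few tenths of a second showed no visible movement, but I did not measure the fork's speed directly.
- **Bystanders:** those in the last pictures (wax block, firing tray, flask lid, burr stand, wax jar) looked undisturbed. I did not measure how far any of them moved, and the plaster model was out of those views.

**Disagreement:** the last clip pin estimate from the scene camera was about 11 mm off the wrist camera's. Both put the clip far beyond 0.5 rad.

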